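# Step a sample feeder back one notch

### The job

The sample feeder has advanced one place too far. With the fingertips, lift its ratchet pawl out of the wheel by pushing the pawl's upright thumb plate away from the wheel until the pawl stays up by itself, push the wheel backward (clockwise seen from above) by one notch, then tip the pawl down again so that it sits at the bottom of the neighbouring notch. Grasp nothing, and leave the vials, glassware and everything else standing where they are.

Things in the scene. Friction and masses are not known exactly. Their poses are not given: they have to be found in the camera images.
- feeder: The sample feeder, fixed on the bench: a white deck under a horizontal wheel, with a dark steel pawl on a bracket at its -y side. Origin: on the wheel's axis at bench height, z up. The deck spans x -150 to 150, y -255 to 155 mm and is 30 mm high. The bracket's two cheeks stand 38 mm apart either side of the pawl, tops 102 mm above the bench.
- hub (a point): Centre of the wheel's top face, 62 mm above the bench. The wheel is aluminium, 280 mm across. On it, centred 95 mm from the axis and 45 degrees apart, stand eight equal capped sample tubes fixed to the wheel: 24 mm diameter, white with black caps, tops 122 mm above the bench, good to push the wheel by.
- tooth (a point): Top of the steep face of the tooth that stops the wheel turning back at the start, 129 mm from the axis. Eight such dark steel teeth, 45 degrees apart, stand on the rim (118 to 140 mm from the axis), tops 76 mm above the bench: a steep face looking clockwise (from above), then a ramp falling counter-clockwise to a flat notch floor some 24 degrees long.
- wheel (a joint): Wheel angle, rad, positive counter-clockwise from above (forward), no end stops, stays where left, 1 to 1.5 N at a tube turns it. At 0 the nose is mid-notch and the tubes are at 22.5, 67.5, 112.5.. degrees from the feeder's +x (add the angle). Starts within 0.08 of 0. Pawl down: it cannot go below about -0.15. A notch is 0.785 rad: the pawl drops fully in within about 0.15 of -0.785.
- pawl (a joint): Tilt of the pawl about its pivot, rad: 0 fully down, 1.35 fully lifted (end stop). The nose clears the teeth above about 0.3. It balances near 0.8: pushed past that it falls open to 1.35 and stays; brought back below that it drops down by its own weight. A fingertip push of 1 to 2 N moves it.
- pawl_pivot (a point): Pivot of the L-shaped pawl, at feeder y = -185 mm, 90 mm above the bench, pin along the feeder's x. Down: a flat arm (20 wide, 8 mm thick) runs 64 mm level towards the wheel to the nose, and a thumb plate (30 wide, 6 mm thick) rises from the pivot. Lifted: the arm is nearly upright, the plate nearly level, pointing away from the wheel.
- pawl_bar (a point): Centre of the round bar (14 mm diameter, 40 mm long) along the top edge of the thumb plate, 50 mm from the pivot; 140 mm above the bench when the pawl is down. Pushing the plate towards the feeder's -y, away from the wheel, lifts the pawl.
- pawl_nose (a point): Underside of the pawl's nose (14 mm along the rim, 16 mm across, 25 mm below the arm's middle), 129 mm from the wheel's axis when down and 3 mm above the notch floor. When lifted, pushing the upright arm towards the wheel tips the pawl down.
- vial_a: Loose capped glass vial, 26 mm diameter, 50 mm tall, standing on the deck's corner at the feeder's +x, -y. Origin: centre of its underside. To be left alone.
- vial_b: Loose capped glass vial like the other, on the deck's corner at -x, -y. To be left alone.
- jar: Loose white jar, 60 mm diameter, 85 mm tall, on the bench beyond the feeder's +x side. Origin: centre of its underside. To be left alone.
- beaker: Loose glass beaker, 66 mm diameter, 85 mm tall, on the bench beyond the feeder's +y side. Origin: centre of its underside. To be left alone.
- bottle: Loose amber bottle, 72 mm diameter, 150 mm tall, on the left of the bench. Origin: centre of its underside. To be left alone.
- dish: Loose low white dish, 90 mm diameter, 16 mm tall, on the right of the bench. Origin: centre of its underside. To be left alone.
- spatula: Loose steel spatula, 190 mm long, lying on the right of the bench. To be left alone.

How it is judged (in metres and radians):
On the way, in this order (a step that is already met when the one before it is completed fails the run):
1. the pawl is lifted clear of the teeth (joint above 0.5 rad) while the wheel is still in its first notch (value of joint pawl above 0.5 rad and value of joint wheel between -0.2 and 0.2 rad), for 0.1 s.
2. the wheel is pushed backward past the first tooth while the pawl is up (value of joint pawl above 0.3 rad and value of joint wheel below -0.35 rad), for 0.1 s.
At the end, for the whole second after the job is handed in: The wheel rests one notch back (joint within 0.2 rad of -0.785), the pawl rests at the bottom of that notch (joint under 0.08 rad), and both are still (value of joint wheel between -0.985 and -0.585 rad and value of joint pawl below 0.08 rad and velocity of joint wheel between -0.05 and 0.05 rad/s and velocity of joint pawl between -0.05 and 0.05 rad/s); the robot touches nothing.
It fails at once if a bystander (vial, jar, beaker, bottle, dish or spatula) is lifted, carried or pushed more than 25 mm (distance of any of vial_a, vial_b, jar, beaker, bottle, dish, spatula from where it was at the start of the episode above 0.025 m).
It fails at once if a vial, the jar, the beaker or the bottle is tipped over (angle between any of vial_a, vial_b, jar, beaker, bottle's own z axis and vertical above 0.6 rad).
It also fails if it takes over 61 s, if anything falls off the work surface, if the arm or the gripper's body presses on something with over 40 N, if the wrist force passes 120 N, or if a joint passes its speed limit or range.

### The arm

A 6-joint arm with a two-finger parallel gripper is mounted at the origin on the work surface. World frame = base frame: x ahead of the robot, y to its left, z up, the work surface at z = 0. Lengths are in m, angles in degrees, forces in N, time in s.
With the tool pointing down it reaches from about 0.3 to 1 m from the base axis. Payload 5.1 kg.
Tool frame: the origin (TCP) lies midway between the tips of the shut fingers; the grasp point (between the pads) lies 19 mm behind it; z points along the fingers, y is the direction in which the jaws open and shut (so a half turn about z gives the same grasp; the last joint's range is limited). The gripper opens to 95 mm and grips with 3 to 60 N. Pads are 20 mm wide; open, the fingers measure 119 mm over their backs; the gripper's body (75 mm by 180 mm) begins 59 mm behind the grasp point.
Start: joints at [-73.086, 7.093, 94.555, -0, 78.352, -4.733], TCP at [0.24, -0.604, 0.215] pointing down, gripper open.
Joint ranges: [-149.61, 149.61], [-58.7, 133.49], [1.44, 155.28], [-77.14, 257.14], [18.33, 153.61], [-166.67, 166.67]. Speed limits (degrees/s): [147.25, 147.25, 180, 180, 180, 180].

### API

Orientations are given as a 3x3 rotation matrix whose columns are the frame's x, y, z axes.
In Python, from station import robot gives the robot as it stands.
- The arm moves only by the tool servo_tool, never from a script. Its argument "series" is a list of rows, each a list of 3 entries, a list of its own where there are three numbers: the shift along the tool's x, y, z in cm, then the turn, a rotation vector about the tool's x, y, z in rad, then the closure, from 0 (fully open) to 1 (shut). In form: [[[tx, ty, tz], [wx, wy, wz], grip], ...]. A call has exactly 10 rows; each row is the pose to reach, as a shift and turn from the pose commanded when the call began, along the tool's axes at that moment; what a row does not reach only later rows make up. A row lasts 1/12 s, in which the tool goes at most 41.7 mm and 7.16 degrees, less where a joint would pass 70% of its speed; a pose out of reach is approached as far as the arm can. A call with a gripper value outside its range is refused whole. The fingers move at their own pace and stop on an object; "squeeze" is the grip in N (left out, the last holds). Time passes only in rows, so rows that repeat a pose let the fingers close, or fill a call up. It gives the time, the measured TCP pose, the force and the opening at its end, in the units of the state.
- robot.observe(): the state, without advancing time (a new reading comes with each control period).
- robot.snapshot(name): name is "scene" or "top" or "wrist"; returns the picture (480x640x3 uint8, red, green, blue); there is no depth.
- robot.camera_params(name): a dict with "K" (3x3 intrinsics, pixels), "xyz" and "rotation" of the camera in the world. Camera axes: x right, y up, looking along -z (the intrinsics and any distortion apply to the point x, -y, -z); pixel columns grow to the right and rows downward; lengths in m; the calibration is good to about 2 mm. A picture is of the moment at which its call begins: read the wrist's pose just before it. camera_params takes no time and is no camera call; for the wrist camera it gives the pose at the moment of the call.
- robot.hand_in(): hands the job in, once; it reports no verdict.
The state is a dict: "clock": time; "q": joint angles; "dq": joint speeds; "effort": joint torques, N m; "tcp_pos": TCP position; "ee_rot": TCP orientation; "force": force on the tool from outside, world axes, zero at the start; "moment": the same for the moment, N m; "opening": finger opening in m.
Only numpy, scipy, OpenCV 4.12 (cv2) and the standard library are available. Lean on these libraries where they do the work, as an engineer would, in place of code of your own. Each camera call takes 0.05 s, during which the arm holds its last target. There are 200 camera calls.

## Working session

There is one attempt and no reset: what is moved stays moved. The work goes in short steps, Python scripts to look and compute and a tool call to move; the robot and the scene stay as the last step left them, time stands still between calls to the robot, and variables do not carry over. Pictures are saved under pics/ and viewed, about 8 in all and at most 12, crops included, and the job is handed in when it is done.

Besides the shell and the picture viewer there is one more tool, called as name([rows], argument=value, ...), one row to a line, values as JSON. servo_tool: Moves the arm, as the interface text tells. Its arguments: {"type":"object","properties":{"series":{"type":"array"},"squeeze":{"type":"number"}},"required":["series"]}

```bash
mkdir -p pics; ls; python3 - <<'E'
from station import robot
import cv2,numpy as np
o=robot.observe();print(o['clock'],o['tcp_pos'],np.round(o['ee_rot'],3).tolist(),o['opening'])
for n in("scene","top"):
    im=robot.snapshot(n);cv2.imwrite(f"pics/{n}0.png",im[:,:,::-1])
    p=robot.camera_params(n);print(n,{k:np.round(v,4).tolist() if k!='name' else v for k,v in p.items()})
E
```

```text
pics
0.0 [ 0.23956111 -0.60355732  0.21337743] [[0.929, 0.369, -0.001], [0.369, -0.929, 0.002], [0.0, -0.002, -1.0]] 0.09486917330410087
scene {'K': [[552.559, 0.0, 331.0293], [0.0, 552.559, 235.9241], [0.0, 0.0, 1.0]], 'xyz': [1.0652, -0.8245, 0.9909], 'rotation': [[0.8629, -0.3344, 0.3788], [0.5053, 0.5782, -0.6406], [-0.0048, 0.7442, 0.668]]}
top {'K': [[608.6234, 0.0, 319.0449], [0.0, 608.6234, 231.3821], [0.0, 0.0, 1.0]], 'xyz': [0.3631, 0.0325, 1.7432], 'rotation': [[0.0116, 0.9927, -0.1201], [-0.9999, 0.0115, -0.0013], [0.0001, 0.1201, 0.9928]]}
```

View pics/top0.png

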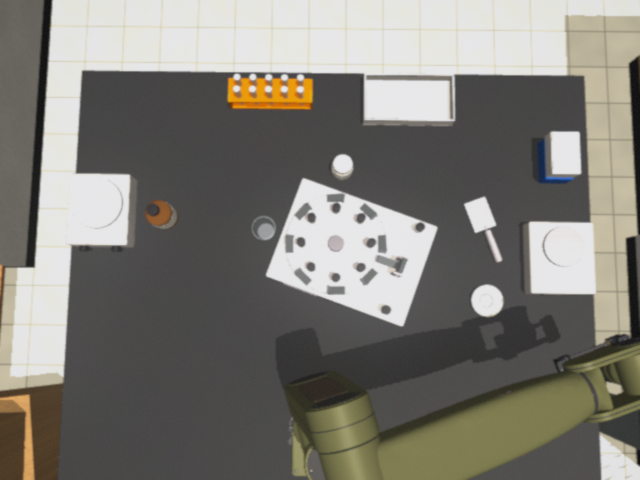

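View pics/scene0.png

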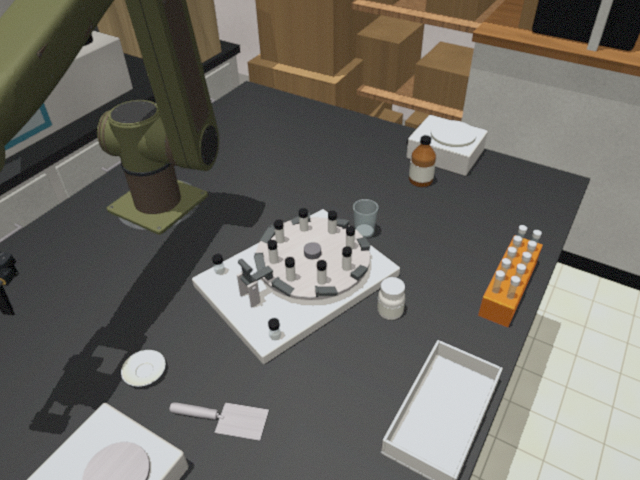

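The top view shows the hub at about (336,243), the pawl at about (393,264), vials at (420,227) and (386,309), and deck corners at (305,180), (437,226), (404,325) and (268,276). The scene view shows the pawl and its bracket at about (250,280). Next I'll measure the feeder pose.

```bash
cat > h.py <<'E'
import numpy as np,cv2
from station import robot
def ray(n,uv):
    p=robot.camera_params(n);K=np.array(p['K']);R=np.array(p['rotation'])
    u=np.atleast_2d(uv);d=np.c_[(u[:,0]-K[0,2])/K[0,0],-(u[:,1]-K[1,2])/K[1,1],-np.ones(len(u))]
    return np.array(p['xyz']),d@R.T
def plane(n,uv,z):
    c,d=ray(n,uv);return c+d*((z-c[2])/d[:,2])[:,None]
def proj(n,X):
    p=robot.camera_params(n);K=np.array(p['K']);c=(np.atleast_2d(X)-np.array(p['xyz']))@np.array(p['rotation'])
    return np.c_[K[0,2]-K[0,0]*c[:,0]/c[:,2],K[1,2]+K[1,1]*c[:,1]/c[:,2]]
E
python3 - <<'E'
from h import *
im=cv2.imread('pics/top0.png')
# deck rectangle
m=((im.min(2)>150)).astype(np.uint8);w=np.zeros_like(m);w[172:332,260:445]=1
m*=w;m=cv2.morphologyEx(m,cv2.MORPH_OPEN,np.ones((3,3)))
cs=max(cv2.findContours(m,0,2)[0],key=cv2.contourArea)
r=cv2.minAreaRect(cv2.convexHull(cs));b=cv2.boxPoints(r)
B=plane('top',b,.03)[:,:2];print(b.round(1).tolist());print(B.round(4).tolist())
for i in range(4):
    e=B[(i+1)%4]-B[i];print(np.linalg.norm(e).round(4),np.degrees(np.arctan2(e[1],e[0])).round(2))
c=B.mean(0);print('deck centre',c)
# dark blobs
g=cv2.cvtColor(im,cv2.COLOR_BGR2GRAY);d=((g<75)).astype(np.uint8)
msk=np.zeros_like(d);cv2.fillConvexPoly(msk,cv2.convexHull(cs),1)
n,l,st,ce=cv2.connectedComponentsWithStats(d*msk)
for i in range(1,n):
    if st[i,4]>15:print(st[i].tolist(),ce[i].round(1).tolist(),plane('top',ce[i],.122)[0,:2].round(4).tolist())
big=cv2.resize(im[170:335,260:445],None,fx=4,fy=4,interpolation=cv2.INTER_CUBIC)[:600]
cv2.imwrite('pics/c1.png',big)
E
```

```text
[[264.6000061035156, 276.70001220703125], [301.0, 176.60000610351562], [438.70001220703125, 226.6999969482422], [402.3999938964844, 326.79998779296875]]
[[0.4404, 0.1864], [0.7278, 0.0885], [0.5876, -0.3047], [0.3057, -0.2001]]
0.3037 -18.81
0.4175 -109.63
0.3007 159.64
0.4093 70.78
deck centre [ 0.51537659 -0.05748432]
```

View pics/c1.png

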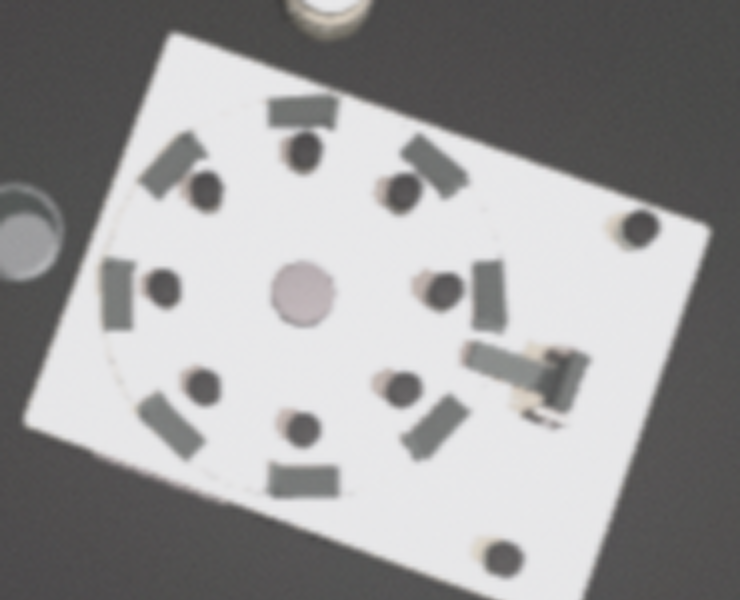

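The crop is clear: eight caps, eight teeth, the hub at its centre, and the arm running from (470,355) to the bar at (570,380). I'll fit the caps with a higher threshold.

```bash
python3 - <<'E'
from h import *
im=cv2.imread('pics/top0.png');g=cv2.cvtColor(im,cv2.COLOR_BGR2GRAY)
poly=np.array([[301,177],[438,227],[402,326],[265,277]])
msk=np.zeros_like(g);cv2.fillConvexPoly(msk,poly,1);msk=cv2.erode(msk,np.ones((5,5)))
n,l,st,ce=cv2.connectedComponentsWithStats(((g<115)*msk).astype(np.uint8))
tub=[];tee=[]
hub=plane('top',[[336,243.5]],.062)[0,:2]
for i in range(1,n):
    if st[i,4]<25:continue
    p=plane('top',ce[i],.122)[0,:2];q=plane('top',ce[i],.07)[0,:2]
    r=np.linalg.norm(p-hub);print(st[i,2:].tolist(),ce[i].round(1).tolist(),p.round(4).tolist(),r.round(3))
    if r<.107: tub.append(p)
    elif np.linalg.norm(q-hub)<.145: tee.append(q)
for T in(tub,tee):
    T=np.array(T);a=np.c_[2*T,np.ones(len(T))];s=np.linalg.lstsq(a,(T**2).sum(1),rcond=None)[0];c=s[:2]
    ang=np.degrees(np.arctan2(*(T-c).T[::-1]));print(len(T),'c',c.round(4),'mean',T.mean(0).round(4),'R',np.linalg.norm(T-c,axis=1).round(4),'ang mod45',(ang%45).round(2))
E
```

```text
[8, 9, 50] [335.7, 207.3] [0.6251, -0.0095] 0.092
[13, 11, 45] [367.4, 211.0] [0.6161, -0.0949] 0.117
[7, 9, 49] [311.0, 217.3] [0.5972, 0.0568] 0.095
[8, 9, 54] [360.4, 217.7] [0.5977, -0.076] 0.09
[8, 8, 49] [419.5, 226.6] [0.5753, -0.2349] 0.226
[7, 8, 47] [300.3, 241.5] [0.5314, 0.0846] 0.097
[8, 8, 49] [370.6, 242.3] [0.5313, -0.1037] 0.091
[9, 13, 69] [398.4, 264.2] [0.4736, -0.1778] 0.176
[7, 8, 43] [310.3, 266.3] [0.4652, 0.057] 0.097
[7, 7, 41] [360.0, 267.0] [0.4649, -0.0755] 0.093
[7, 7, 39] [335.1, 276.9] [0.4379, -0.0095] 0.095
[8, 7, 46] [385.4, 309.2] [0.354, -0.143] 0.221
8 c [ 0.5314 -0.0096] mean [ 0.5313 -0.0095] R [0.0937 0.0935 0.0938 0.0942 0.0941 0.0939 0.0937 0.0935] ang mod45 [ 0.07  0.27 44.93 44.98 44.98 44.87 44.77 44.95]
1 c [ 0.192  -0.0305] mean [ 0.6242 -0.099 ] R [0.4376] ang mod45 [35.99]
```

servo_tool([
  [[2.5,-2.1,0],[0,0,0.07],1],
  [[5.5,-4.7,0],[0,0,0.14],1],
  [[8.7,-7.3,0],[0,0,0.22],1],
  [[11.9,-10.0,0],[0,0,0.29],1],
  [[15.1,-12.7,0],[0,0,0.36],1],
  [[18.3,-15.4,0],[0,0,0.43],1],
  [[21.5,-18.1,0],[0,0,0.5],1],
  [[24.7,-20.8,0],[0,0,0.58],1],
  [[27.9,-23.5,0],[0,0,0.65],1],
  [[31.0,-26.2,0],[0,0,0.717],1],
])

```text
clock: 0.93
tcp_pos: [0.4312, -0.2448, 0.2143]
ee_rot: [[0.942, -0.336, -0.0], [-0.336, -0.942, 0.0], [-0.0, -0.0, -1.0]]
force: [0.6, 0.0, -0.5]
opening: 0.0338
```

```bash
cat >> h.py <<'E'
YAW=np.radians(-19.4);AX=np.array([.5314,-.0096])
FX=np.array([np.cos(YAW),np.sin(YAW)]);FY=np.array([-FX[1],FX[0]])
def W(fx,fy,z): return np.r_[AX+fx/1e3*FX+fy/1e3*FY,z/1e3]
def st():
    o=robot.observe();R=np.array(o['ee_rot']);p=np.array(o['tcp_pos']);d=p[:2]-AX
    print('t',round(o['clock'],2),'feeder mm',np.round([d@FX*1e3,d@FY*1e3,p[2]*1e3],1),'yaw',np.degrees(np.arctan2(R[1,0],R[0,0])).round(2),'F',np.round(o['force'],1),'open',round(o['opening'],4));return p,R
def to(fx,fy,z):
    p,R=st();print('cm in tool',np.round(R.T@(W(fx,fy,z)-p)*100,2))
E
python3 - <<'E'
from h import *
to(0,-150,215)
im=robot.snapshot('top')[:,:,::-1];im=im.copy();cv2.imwrite('pics/t1.png',im)
w=robot.snapshot('wrist')[:,:,::-1].copy()
pts=[W(0,-185,140),W(20,-185,140),W(-20,-185,140),W(0,-121,94),W(0,0,62)]
print(proj('wrist',pts).round(0).tolist(),proj('top',pts).round(1).tolist())
for q in proj('wrist',pts): cv2.circle(w,(int(q[0]),int(q[1])),4,(0,0,255),1)
cv2.imwrite('pics/w1.png',w)
E
```

```text
t 0.93 feeder mm [ -16.4 -255.2  214.3] yaw -19.65 F [ 0.6  0.  -0.5] open 0.0338
cm in tool [  1.59 -10.52  -0.07]
[[228.0, 227.0], [226.0, 200.0], [230.0, 253.0], [168.0, 214.0], [54.0, 206.0]] [[401.7, 265.1], [404.1, 258.0], [399.2, 272.3], [377.1, 258.2], [334.9, 244.1]]
```

View pics/w1.png

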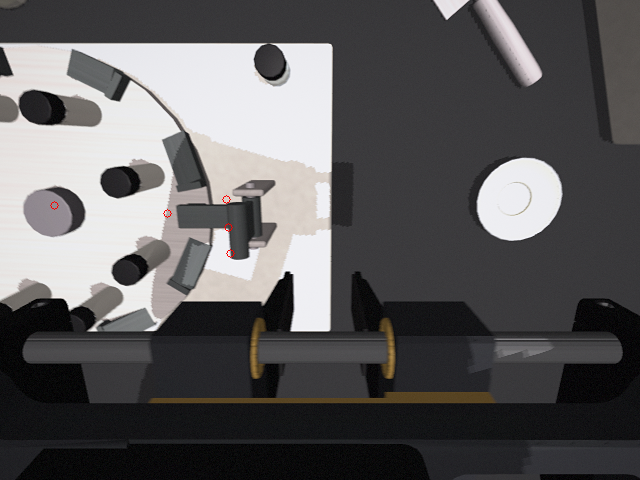

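The wrist view shows the bar at about (239,230) and the hub at about (54,211). My projection puts the bar about 10 px off, possibly because the arm was still settling. I'll repeat it with the arm at rest.

```bash
python3 - <<'E'
from h import *
for i in range(2): w=robot.snapshot('wrist')[:,:,::-1].copy()
st()
pts=[W(0,-185,140),W(20,-185,140),W(-20,-185,140),W(0,-121,94),W(0,0,62)]
print(proj('wrist',pts).round(0).tolist())
for q in proj('wrist',pts): cv2.circle(w,(int(q[0]),int(q[1])),4,(0,0,255),1)
cv2.imwrite('pics/w2.png',cv2.resize(w[120:320,0:400],None,fx=2,fy=2))
E
```

```text
t 1.13 feeder mm [ -16.1 -256.1  214.3] yaw -19.24 F [-0.1 -0.4  0.4] open 0.0179
[[223.0, 227.0], [220.0, 200.0], [225.0, 253.0], [162.0, 214.0], [49.0, 207.0]]
```

View pics/w2.png

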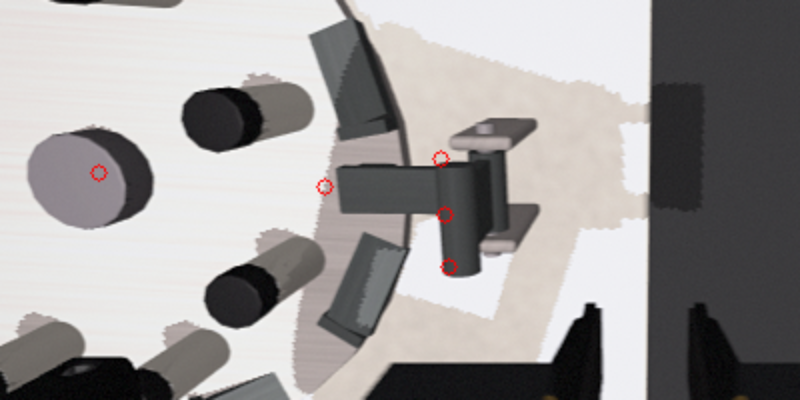

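```bash
python3 - <<'E'
from h import *
for uv,z in (((228.5,202),.14),((230,256),.14),((229,229),.14),((170,214),.094),((110,180),.122),((120,267.5),.122)):
    d=plane('wrist',[uv],z)[0,:2]-AX;print(uv,np.round([d@FX*1e3,d@FY*1e3],1))
for uv in ((405,264.5),(402.5,265)):
    d=plane('top',[uv],.14)[0,:2]-AX;print(uv,np.round([d@FX*1e3,d@FY*1e3],1))
to(0,-150,215)
E
```

```text
(228.5, 202) [  18.4 -190.7]
(230, 256) [ -22.2 -188.9]
(229, 229) [  -1.5 -189.6]
(170, 214) [-1.000e-01 -1.274e+02]
(110, 180) [ 31.7 -97.9]
(120, 267.5) [-38.4 -94.3]
(405, 264.5) [   4.6 -192.7]
(402.5, 265) [   1.1 -187. ]
t 1.13 feeder mm [ -16.1 -256.1  214.3] yaw -19.24 F [-0.1 -0.4  0.4] open 0.0179
cm in tool [  1.64 -10.61  -0.08]
```

servo_tool([
  [[0.6,-3.5,0],[0,0,0],1],
  [[1.2,-7.0,0],[0,0,0],1],
  [[1.6,-9.8,0],[0,0,0],1],
  [[1.6,-9.8,0],[0,0,0],1],
  [[1.6,-9.8,2.5],[0,0,0],1],
  [[1.6,-9.8,5.5],[0,0,0],1],
  [[1.6,-9.8,8.5],[0,0,0],1],
  [[1.6,-9.8,9.8],[0,0,0],1],
  [[1.6,-9.8,10.5],[0,0,0],1],
  [[1.6,-9.8,10.5],[0,0,0],1],
])

```text
clock: 1.97
tcp_pos: [0.4774, -0.1605, 0.1082]
ee_rot: [[0.942, -0.334, -0.003], [-0.334, -0.942, 0.001], [-0.003, -0.0, -1.0]]
force: [-0.5, -0.5, 0.0]
opening: 0.0006
```

```bash
python3 - <<'E'
from h import *
to(0,-206,109)
E
```

```text
t 1.97 feeder mm [  -0.8 -160.3  108.2] yaw -19.53 F [-0.5 -0.5  0. ] open 0.0006
cm in tool [ 0.09  4.57 -0.08]
```

servo_tool([
  [[0.1,0.5,0],[0,0,0],1],
  [[0.1,1.0,0],[0,0,0],1],
  [[0.1,1.4,0],[0,0,0],1],
  [[0.1,1.8,0],[0,0,0],1],
  [[0.1,2.2,0],[0,0,0],1],
  [[0.1,2.6,0],[0,0,0],1],
  [[0.1,3.0,0],[0,0,0],1],
  [[0.1,3.4,0],[0,0,0],1],
  [[0.1,3.7,0],[0,0,0],1],
  [[0.1,4.0,0],[0,0,0],1],
])

```text
clock: 2.8
tcp_pos: [0.466, -0.1981, 0.1095]
ee_rot: [[0.943, -0.333, -0.0], [-0.333, -0.943, 0.0], [-0.0, 0.0, -1.0]]
force: [-0.8, -0.2, 0.8]
opening: 0.0001
```

servo_tool([
  [[0,0.3,0],[0,0,0],1],
  [[0,0.5,0],[0,0,0],1],
  [[0,0.7,0],[0,0,0],1],
  [[0,0.9,0],[0,0,0],1],
  [[0,1.1,0],[0,0,0],1],
  [[0,1.3,0],[0,0,0],1],
  [[0,1.5,0],[0,0,0],1],
  [[0,1.5,0],[0,0,0],1],
  [[0,1.5,0],[0,0,0],1],
  [[0,1.5,0],[0,0,0],1],
])

```text
clock: 3.63
tcp_pos: [0.4613, -0.212, 0.1097]
ee_rot: [[0.943, -0.333, 0.0], [-0.333, -0.943, 0.0], [0.0, -0.0, -1.0]]
force: [-0.0, -0.8, -0.4]
opening: 0.0005
```

```bash
python3 - <<'E'
from h import *
st()
w=robot.snapshot('wrist')[:,:,::-1];s=robot.snapshot('scene')[:,:,::-1]
a=cv2.resize(s[180:380,150:410],(780,600))
cv2.imwrite('pics/s2.png',a);cv2.imwrite('pics/w3.png',w)
E
```

```text
t 3.63 feeder mm [   1.1 -214.2  109.7] yaw -19.43 F [-0.  -0.8 -0.4] open 0.0005
```

View pics/s2.png

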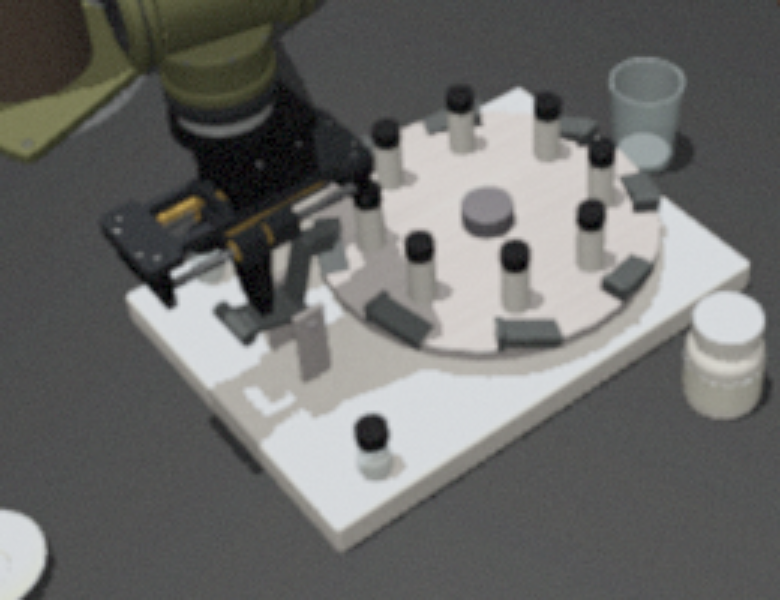

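The pawl is fully open: the arm is upright at about (310,260) and the plate is level, with the finger clear of it. Next I'll lift out and go to the gap between the tubes at 135° and 180° (world angles).

servo_tool([
  [[0,0,-2.5],[0,0,0],1],
  [[0,0,-6.0],[0,0,0],1],
  [[0,0,-9.5],[0,0,0],1],
  [[0,0,-10.5],[0,0,0],1],
  [[-1.3,-3.0,-10.5],[0,0,0],1],
  [[-2.9,-6.7,-10.5],[0,0,0],1],
  [[-4.5,-10.4,-10.5],[0,0,0],1],
  [[-6.1,-14.1,-10.5],[0,0,0],1],
  [[-7.7,-17.8,-10.5],[0,0,0],1],
  [[-9.3,-21.2,-10.5],[0,0,0],1],
])

```text
clock: 4.57
tcp_pos: [0.4435, 0.0209, 0.2144]
ee_rot: [[0.943, -0.333, 0.0], [-0.333, -0.943, 0.0], [0.0, -0.0, -1.0]]
force: [1.4, -0.3, 0.0]
opening: 0.0006
```

```bash
python3 - <<'E'
from h import *
to(-95,4,95)
im=robot.snapshot('top')[:,:,::-1];im=cv2.resize(im[170:335,240:445],None,fx=3.6,fy=3.6);cv2.imwrite('pics/t2.png',im)
E
```

```text
t 4.57 feeder mm [-93.   -0.5 214.4] yaw -19.44 F [ 1.4 -0.3  0. ] open 0.0006
cm in tool [-0.2  -0.44 11.94]
```

servo_tool([
  [[-0.2,-0.4,0],[0,0,0],1],
  [[-0.2,-0.4,1],[0,0,0],1],
  [[-0.2,-0.4,3],[0,0,0],1],
  [[-0.2,-0.4,5],[0,0,0],1],
  [[-0.2,-0.4,7],[0,0,0],1],
  [[-0.2,-0.4,9],[0,0,0],1],
  [[-0.2,-0.4,10.5],[0,0,0],1],
  [[-0.2,-0.4,11.4],[0,0,0],1],
  [[-0.2,-0.4,11.9],[0,0,0],1],
  [[-0.2,-0.4,11.9],[0,0,0],1],
])

```text
clock: 5.45
tcp_pos: [0.4428, 0.0225, 0.0942]
ee_rot: [[0.942, -0.334, -0.003], [-0.334, -0.942, 0.0], [-0.002, 0.001, -1.0]]
force: [-0.6, -0.8, 0.0]
opening: 0.0003
```

```bash
python3 - <<'E'
from h import *
p,R=st()
# tube ahead at feeder angle 154.4deg at start; arc of finger at radius 95
for a in range(172,110,-5):
    t=np.radians(a);print(a,np.round(R.T@(W(95*np.cos(t),95*np.sin(t),95)-p)*100,2))
E
```

```text
t 5.45 feeder mm [-94.3   0.8  94.2] yaw -19.53 F [-0.6 -0.8  0. ] open 0.0003
172 [ 0.02 -1.24 -0.08]
167 [ 0.16 -2.05 -0.08]
162 [ 0.38 -2.85 -0.08]
157 [ 0.67 -3.63 -0.08]
152 [ 1.03 -4.38 -0.09]
147 [ 1.45 -5.09 -0.09]
142 [ 1.93 -5.77 -0.09]
137 [ 2.46 -6.4  -0.09]
132 [ 3.05 -6.98 -0.09]
127 [ 3.69 -7.51 -0.09]
122 [ 4.37 -7.98 -0.1 ]
117 [ 5.09 -8.39 -0.1 ]
112 [ 5.85 -8.74 -0.1 ]
```

servo_tool([
  [[0.0,-0.6,0],[0,0,0],1],
  [[0.0,-1.2,0],[0,0,0],1],
  [[0.1,-1.6,0],[0,0,0],1],
  [[0.15,-2.0,0],[0,0,0],1],
  [[0.25,-2.4,0],[0,0,0],1],
  [[0.4,-2.85,0],[0,0,0],1],
  [[0.5,-3.2,0],[0,0,0],1],
  [[0.65,-3.6,0],[0,0,0],1],
  [[0.85,-4.0,0],[0,0,0],1],
  [[1.0,-4.4,0],[0,0,0],1],
])

```text
clock: 6.28
tcp_pos: [0.4676, 0.0619, 0.0955]
ee_rot: [[0.943, -0.333, -0.001], [-0.333, -0.943, 0.0], [-0.001, 0.0, -1.0]]
force: [-0.1, -1.0, -0.7]
opening: 0.0004
```

servo_tool([
  [[0.2,-0.35,0],[0,0,0],1],
  [[0.4,-0.7,0],[0,0,0],1],
  [[0.65,-1.05,0],[0,0,0],1],
  [[0.9,-1.4,0],[0,0,0],1],
  [[1.15,-1.7,0],[0,0,0],1],
  [[1.45,-2.0,0],[0,0,0],1],
  [[1.7,-2.3,0],[0,0,0],1],
  [[1.9,-2.5,0],[0,0,0],1],
  [[2.0,-2.6,0],[0,0,0],1],
  [[2.0,-2.6,0],[0,0,0],1],
])

```text
clock: 7.12
tcp_pos: [0.4955, 0.0796, 0.0957]
ee_rot: [[0.943, -0.333, 0.0], [-0.333, -0.943, 0.0], [0.0, -0.0, -1.0]]
force: [0.1, -0.5, -0.1]
opening: 0.0002
```

```bash
python3 - <<'E'
from h import *
st()
im=robot.snapshot('top')[:,:,::-1];c=cv2.resize(im[170:335,240:445],None,fx=3.6,fy=3.6);cv2.imwrite('pics/t3.png',c)
E
```

```text
t 7.12 feeder mm [-63.5  72.2  95.7] yaw -19.43 F [ 0.1 -0.5 -0.1] open 0.0002
```

View pics/t3.png

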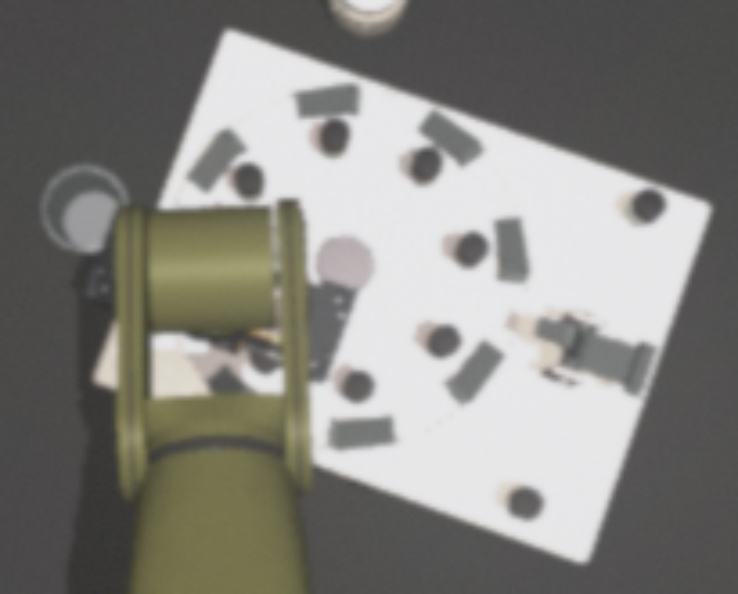

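The pawl is still up, with its plate pointing to (650,370), and the wheel has turned. Six caps are visible, so I'll measure the angle from them.

```bash
cat >> h.py <<'E'
def wheel():
    im=robot.snapshot('top')[:,:,::-1];g=cv2.cvtColor(np.ascontiguousarray(im),cv2.COLOR_BGR2GRAY)
    n,l,s,ce=cv2.connectedComponentsWithStats((g<115).astype(np.uint8));o=[]
    for i in range(1,n):
        d=plane('top',ce[i],.122)[0,:2]-AX
        if 25<s[i,4]<75 and .088<np.linalg.norm(d)<.099:
            a=np.degrees(np.arctan2(d@FY,d@FX));o.append(a);print(ce[i].round(1),round(a,1),(a-22.5)%45)
    return o
E
python3 - <<'E'
from h import *
wheel();p,R=st()
for a in range(135,100,-4):
    t=np.radians(a);print(a,np.round(R.T@(W(95*np.cos(t),95*np.sin(t),95)-p)*100,2))
E
```

```text
[332.2 207.3] 25.2 2.6959861509406053
[357.7 215.3] -19.8 2.662149142692904
[308.5 219.7] 70.4 2.896122161183854
[370.4 238.6] -64.6 2.916819874773381
[362.6 264.3] -109.7 2.7974548239511137
[338.8 276.9] -154.7 2.8034055443631587
t 7.22 feeder mm [-63.6  72.   95.8] yaw -19.44 F [-0.   0.3  0.2] open 0.0005
135 [-0.36  0.49  0.08]
131 [0.13 0.04 0.08]
127 [ 0.64 -0.38  0.08]
123 [ 1.18 -0.76  0.08]
119 [ 1.75 -1.11  0.08]
115 [ 2.34 -1.41  0.08]
111 [ 2.95 -1.67  0.08]
107 [ 3.58 -1.88  0.08]
103 [ 4.22 -2.05  0.08]
```

The wheel is at -42.2° (-0.737 rad). I'll nudge it about 2° more, back off and lift.

servo_tool([
  [[0.15,-0.1,0],[0,0,0],1],
  [[0.3,-0.25,0],[0,0,0],1],
  [[0.4,-0.3,0],[0,0,0],1],
  [[0.4,-0.3,0],[0,0,0],1],
  [[0.0,0.1,0],[0,0,0],1],
  [[-0.5,0.6,0],[0,0,0],1],
  [[-0.5,0.6,-2.0],[0,0,0],1],
  [[-0.5,0.6,-5.5],[0,0,0],1],
  [[-0.5,0.6,-9.0],[0,0,0],1],
  [[-0.5,0.6,-12.0],[0,0,0],1],
])

```text
clock: 8.05
tcp_pos: [0.4879, 0.0751, 0.2177]
ee_rot: [[0.943, -0.333, 0.001], [-0.333, -0.943, 0.0], [0.001, -0.0, -1.0]]
force: [1.0, 0.8, 0.8]
opening: 0.0003
```

servo_tool([
  [[0.5,2.0,0],[0,0,0],1],
  [[1.3,5.5,0],[0,0,0],1],
  [[2.1,9.2,0],[0,0,0],1],
  [[2.9,12.9,0],[0,0,0],1],
  [[3.7,16.6,0],[0,0,0],1],
  [[4.5,20.3,0],[0,0,0],1],
  [[5.3,24.0,0],[0,0,0],1],
  [[6.3,26.5,0],[0,0,0],1],
  [[6.9,27.8,0],[0,0,0],1],
  [[6.9,27.8,0],[0,0,0],1],
])

```text
clock: 8.88
tcp_pos: [0.4605, -0.2119, 0.2156]
ee_rot: [[0.942, -0.336, 0.0], [-0.336, -0.942, -0.0], [0.0, 0.0, -1.0]]
force: [0.2, 0.4, -0.6]
opening: 0.0
```

```bash
python3 - <<'E'
from h import *
wheel();to(0,-212,125)
E
```

```text
[333.9 207.3] 22.5 44.98437969316653
[359.  216.4] -22.6 44.88649667398538
[309.7 218.4] 67.6 0.05926610535028942
[370.9 240.3] -67.3 0.19546714327844938
[300.4 243.3] 112.4 44.9434263783054
[361.6 265.5] -112.3 0.1571086839437612
[311.8 267.6] 157.5 0.01160396984883505
[337.4 277. ] -157.0 0.5488675794221081
t 8.93 feeder mm [-1.000e-01 -2.129e+02  2.155e+02] yaw -19.56 F [ 0.1  0.8 -0. ] open -0.0
cm in tool [ 0.02 -0.08  9.05]
```

The wheel is at -45.0°. I'll descend behind the upright arm and push it towards the wheel.

servo_tool([
  [[0,0,2],[0,0,0],1],
  [[0,0,5],[0,0,0],1],
  [[0,0,7.5],[0,0,0],1],
  [[0,0,8.7],[0,0,0],1],
  [[0,0,9],[0,0,0],1],
  [[0,-0.5,9],[0,0,0],1],
  [[0,-1.0,9],[0,0,0],1],
  [[0,-1.5,9],[0,0,0],1],
  [[0,-1.9,9],[0,0,0],1],
  [[0,-2.3,9],[0,0,0],1],
])

```text
clock: 9.77
tcp_pos: [0.4696, -0.1878, 0.1271]
ee_rot: [[0.943, -0.332, 0.002], [-0.332, -0.943, -0.001], [0.002, 0.0, -1.0]]
force: [0.8, 0.4, 0.7]
opening: 0.0005
```

servo_tool([
  [[0,-0.4,0],[0,0,0],1],
  [[0,-0.8,0],[0,0,0],1],
  [[0,-1.2,0],[0,0,0],1],
  [[0,-1.6,0],[0,0,0],1],
  [[0,-2.0,0],[0,0,0],1],
  [[0,-2.4,0],[0,0,0],1],
  [[0,-2.8,0],[0,0,0],1],
  [[0,-3.2,0],[0,0,0],1],
  [[0,-3.6,0],[0,0,0],1],
  [[0,-3.8,0],[0,0,0],1],
])

```text
clock: 10.6
tcp_pos: [0.4814, -0.1517, 0.1256]
ee_rot: [[0.943, -0.332, -0.0], [-0.332, -0.943, 0.0], [-0.0, -0.0, -1.0]]
force: [-0.2, -0.8, 0.3]
opening: 0.0006
```

```bash
python3 - <<'E'
from h import *
st();robot.snapshot('scene');st()
s=robot.snapshot('scene')[:,:,::-1]
cv2.imwrite('pics/s3.png',cv2.resize(s[180:380,150:410],(780,600)))
E
```

```text
t 10.6 feeder mm [ 1.000e-01 -1.507e+02  1.256e+02] yaw -19.42 F [-0.2 -0.8  0.3] open 0.0006
t 10.65 feeder mm [ 1.000e-01 -1.506e+02  1.256e+02] yaw -19.41 F [ 0.  -0.2  0. ] open 0.0001
```

View pics/s3.png

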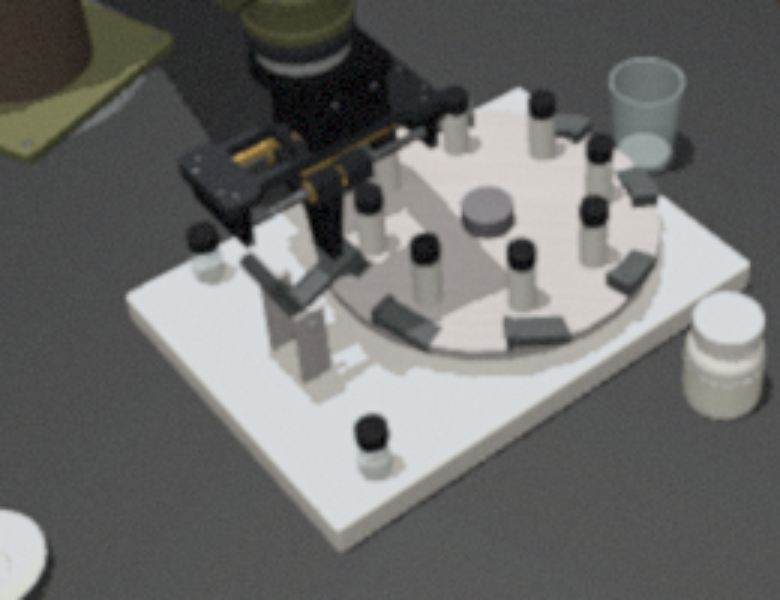

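The pawl is tilted about half way, resting on the finger near balance, with the plate at (270,280) and the nose at (350,262). I'll push a little further, then lift.

servo_tool([
  [[0,-0.4,0],[0,0,0],1],
  [[0,-0.8,0],[0,0,0],1],
  [[0,-1.2,0],[0,0,0],1],
  [[0,-1.5,0],[0,0,0],1],
  [[0,-1.5,0],[0,0,0],1],
  [[0,-1.5,0],[0,0,0],1],
  [[0,-1.5,-1],[0,0,0],1],
  [[0,-1.5,-3],[0,0,0],1],
  [[0,-1.5,-6],[0,0,0],1],
  [[0,-1.5,-8],[0,0,0],1],
])

```text
clock: 11.53
tcp_pos: [0.4868, -0.1384, 0.2086]
ee_rot: [[0.943, -0.333, 0.002], [-0.333, -0.943, -0.001], [0.002, 0.0, -1.0]]
force: [0.5, -0.6, 0.2]
opening: 0.0007
```

```bash
python3 - <<'E'
from h import *
robot.snapshot('scene');wheel();st()
s=robot.snapshot('scene')[:,:,::-1]
cv2.imwrite('pics/s4.png',cv2.resize(s[180:380,150:410],(780,600)))
E
```

```text
[333.9 207.2] 22.4 44.94279821656558
[359.1 216.4] -22.7 44.77598588516634
[309.7 218.4] 67.6 0.05926610535028942
[300.4 243.3] 112.4 44.9434263783054
[311.8 267.5] 157.4 44.86242341781721
[337.5 277.1] -156.8 0.6962444863154076
t 11.63 feeder mm [   2.9 -136.4  211.4] yaw -19.45 F [ 0.4 -0.7  1.4] open 0.0005
```

View pics/s4.png

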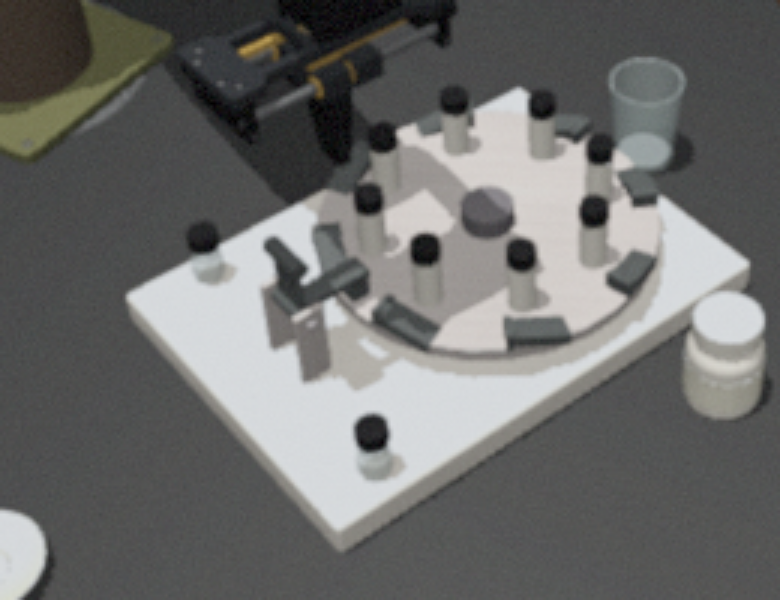

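The pawl has dropped, with the bar at about (285,250) and the arm tip at about (358,272). I'll compare it with the starting picture and the projection at each tilt. I'll also move the arm up and away.

servo_tool([
  [[0,0,-1],[0,0,0],1],
  [[0,0,-3],[0,0,0],1],
  [[-2,0,-5],[0,0,0],1],
  [[-5,0,-5],[0,0,0],1],
  [[-8,0,-5],[0,0,0],1],
  [[-11,0,-5],[0,0,0],1],
  [[-13,0,-5],[0,0,0],1],
  [[-13,0,-5],[0,0,0],1],
  [[-13,0,-5],[0,0,0],1],
  [[-13,0,-5],[0,0,0],1],
])

```text
clock: 12.52
tcp_pos: [0.3638, -0.0949, 0.2552]
ee_rot: [[0.943, -0.333, -0.001], [-0.333, -0.943, 0.0], [-0.001, -0.0, -1.0]]
force: [0.8, 0.5, 0.4]
opening: 0.0007
```

```bash
python3 - <<'E'
from h import *
s=robot.snapshot('scene')[:,:,::-1].copy();a=cv2.imread('pics/scene0.png')
for t in(0,.1,.2,.3,.5):
    q=proj('scene',[W(0,-188-50*np.sin(t),90+50*np.cos(t)),W(0,-188+64*np.cos(t),90+64*np.sin(t))])
    print(t,q.round(1).tolist())
f=lambda i:cv2.resize(i[245:320,220:285],(390,450),interpolation=cv2.INTER_CUBIC)
cv2.imwrite('pics/cmp.png',np.hstack([f(a),f(s)]));st()
d=cv2.absdiff(a,s).max(2)[255:275,235:257];print('bar region diff',d.mean(),d.max())
E
```

```text
0 [[244.5, 265.9], [270.3, 268.5]]
0.1 [[242.6, 267.0], [270.0, 266.5]]
0.2 [[240.7, 268.3], [269.4, 264.8]]
0.3 [[238.9, 269.7], [268.6, 263.2]]
0.5 [[235.5, 273.0], [266.4, 260.4]]
t 12.57 feeder mm [-129.6 -136.1  255.2] yaw -19.44 F [-0.3 -0.6 -0.5] open 0.0002
bar region diff 19.03181818181818 57
```

View pics/cmp.png

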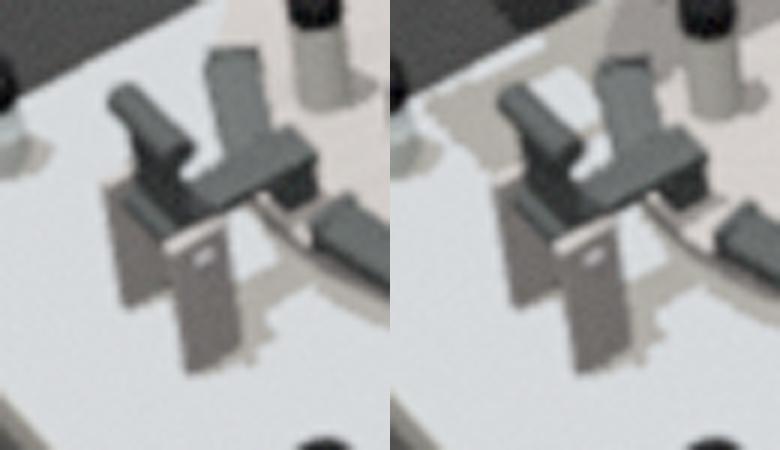

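The bar and arm sit at the same pixels as at the start: bar end at about (180,150) and nose at about (300,190) in each half. So the pawl is fully down in the neighbouring notch, and the arm is clear.

```bash
python3 - <<'E'
from h import *
wheel();robot.hand_in()
E
```

```text
[333.9 207.2] 22.4 44.94279821656558
[359.  216.4] -22.6 44.88649667398538
[309.7 218.4] 67.6 0.05926610535028942
[370.5 240.4] -67.5 44.9939668874479
[300.4 243.3] 112.4 44.9434263783054
[361.5 265.6] -112.5 44.98661398549106
[311.8 267.6] 157.5 0.01160396984883505
the job is handed in; nothing more can be done
```

The feeder is back one notch with the pawl down, and I handed the job in at about 12.6 s on the robot's clock. `hand_in` gave no verdict.

With shut fingertips I pushed the thumb plate until the pawl stayed up. I then turned the wheel clockwise by a tube and tipped the pawl down into the neighbouring notch.

- **Wheel:** the last camera check put it at about -45.0° (-0.785 rad), the same as when I let go of it.
- **Pawl:** its bar and nose sit at the same pixels as in the starting picture, so it reads as fully down.
- **Robot:** the arm is clear of the feeder. The last force readings were under 1 N, which is sensor noise.
- **Bystanders:** the vials, jar and beaker stood in place in the last wide feeder view. I did not measure their positions, and did not look again at the bottle, dish and spatula, which the arm did not go near at low height.
- **Disagreement:** the wrist camera and the top camera differed by about 4 to 5 mm along the feeder's y axis. I allowed for this in the clearances.

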